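# Set out the lens barrels by size on the staging strip

## Robot

A 7-joint arm with a two-finger parallel gripper is mounted at the origin on a cart in front of the work surface, level with it; the furniture and walls round the work are solid. World frame = base frame: x ahead of the robot, y to its left, z up, the work surface at z = 0. Lengths are in m, angles in rad, forces in N, time in s.
With the tool pointing down it reaches from about 0.4 to 0.85 m from the base axis. Payload 4.4 kg.
Tool frame: the origin (TCP) lies on the centre line of the jaws, within the pads' length; the fingertips stand 11 mm ahead of it and the grasp point (between the pads) lies 8 mm behind it (ctrl.tip_extent is the distance from the TCP to the fingertips, in m); z points along the fingers, y is the line along which they close (so a half turn about z gives the same grasp; the last joint's range is limited). The gripper opens to 94 mm and grips with 3 to 60 N. Pads are 16 mm wide; open, the fingers measure 119 mm over their backs; the gripper's body (75 mm by 177 mm) begins 78 mm behind the grasp point.
Start: joints at [-1.34, 0.628, 0.038, 1.517, -0.027, 0.996, -0.02], TCP at [0.19, 0.622, 0.216] pointing down, gripper open.
Joint ranges: [-3.06, 3.06], [-0.37, 2.12], [-1.25, 1.32], [0.18, 2.47], [-1.1, 4.24], [0.23, 1.98], [-2.94, 2.94]. Speed limits (rad/s): [2.57, 2.57, 3.14, 3.14, 3.14, 3.14, 3.14].

## Interface

Orientations are given as a unit quaternion [x, y, z, w].
In Python, from cell import ctrl gives the robot as it stands.
- The arm moves only by the tool step_arm, never from a script. Its argument "rows" is a list of rows, each a list of 5 numbers: the shift along the world's x, y, z in m, then the turn about the world's z in rad, then the opening, from 0 (shut) to 1 (fully open). In form: [[tx, ty, tz, turn, hand], ...]. A call has 1 to 12 rows; each row is the pose to reach, as a shift and turn from the pose commanded when the call began; what a row does not reach only later rows make up. A row lasts 1/10 s, in which the tool goes at most 50 mm and 8.59 degrees, less where a joint would pass 70% of its speed; a pose out of reach is approached as far as the arm can. A call with a gripper value outside its range is refused whole. The fingers move at their own pace and stop on an object; "grip_force" is the grip in N (left out, the last holds). Time passes only in rows, so rows that repeat a pose let the fingers close. It gives the time, the measured TCP pose, the force, the opening and the grip force at its end, in the units of the state.
- ctrl.get_obs(): the state, without advancing time (a new reading comes with each control period).
- ctrl.grab_frame(name): name is "side" or "top"; returns the picture (480x640x3 uint8, red, green, blue); there is no depth.
- ctrl.camera_model(name): a dict with "fov_y" (degrees; the focal length in pixels is half the picture's height over the tangent of half this angle, whatever the lens; pixels are square), "cx", "cy" (the principal point, pixels), "origin" and "attitude" of the camera in the world. Camera axes: x right, y down, z forward; pixel columns grow to the right and rows downward; lengths in m; the calibration is good to about 2 mm. A picture is of the moment at which its call begins. camera_model takes no time and is no camera call.
- ctrl.sign_off(): hands the job in; it is judged then, once.
Trained networks look in the newest picture that a camera, given by its name, has taken for a name from the list of things; names that differ only in an ending like _2 or _b are one class to them, and where a whole thing is asked for, a point or a joint stands for the part that bears it (a point fixed in the world has none). Each returns a list of dicts, best first, with "score" (0 to 1); they miss things now and then, are a little off and sometimes report something else, mostly with a low value. They report only what shows in the picture. A call takes as long as a camera call. They do not tell look-alikes from the thing itself.
- ctrl.masks_of(camera, thing): "region" (480x640 bool, what is visible of it) and "extent" ([left, top, width, height] in pixels, round what is visible of it).
- ctrl.place_of(camera, thing): "at" ([column, row] in pixels: a listed point, or the origin of a listed thing).
The state is a dict: "t": time; "joint_pos": joint angles; "joint_velocities": joint speeds; "joint_torque": joint torques, N m; "tcp_pos": TCP position; "tool_rot": TCP orientation; "wrist_force": force on the tool from outside, world axes, zero at the start; "ft_torque": the same for the moment, N m; "gripper_width": opening from 0.0 (shut) to 1.0 (fully open); "finger_force": force on a finger pad.
Only numpy, scipy, OpenCV 4.12 (cv2) and the standard library are available. Lean on these libraries where they do the work, as an engineer would, in place of code of your own. Each camera call takes 0.05 s, during which the arm holds its last target. There are 200 camera calls.

## Task

Set the four lens barrels out for assembly on the staging strip: one upright in the middle of each black pad, in order of size, the widest on the pad beside the dark end stop and the narrowest at the far end of the row. Do not let a barrel fall over, and leave the screw dish, the spare housing and the plug gauge where they are.

Things in the scene. Friction and masses are not known exactly. Their poses are not given: they have to be found in the camera images.
- barrel_xl_mid (a point): lens barrel, widest and tallest of the four: upright plain turned-aluminium cylinder, 52 mm diameter, 58 mm high, thin dark rings round it and a dark-rimmed glass on its flat top; stands loose on the desk at the start. The point is its centre, half-way up (29 mm above its foot); z is its axis
- barrel_l_mid (a point): lens barrel, second widest of the four: upright plain turned-aluminium cylinder, 42 mm diameter, 50 mm high, thin dark rings round it and a dark-rimmed glass on its flat top; stands loose on the desk at the start. The point is its centre, half-way up (25 mm above its foot); z is its axis
- barrel_m_mid (a point): lens barrel, third widest of the four: upright plain turned-aluminium cylinder, 33 mm diameter, 42 mm high, thin dark rings round it and a dark-rimmed glass on its flat top; stands loose on the desk at the start. The point is its centre, half-way up (21 mm above its foot); z is its axis
- barrel_s_mid (a point): lens barrel, narrowest and shortest of the four: upright plain turned-aluminium cylinder, 24 mm diameter, 34 mm high, thin dark rings round it and a dark-rimmed glass on its flat top; stands loose on the desk at the start. The point is its centre, half-way up (17 mm above its foot); z is its axis
- pad_a: round black rubber pad, 60 mm diameter, 3 mm thick, an end pad in the straight row of four equal pads a, b, c, d spaced 78 mm, fixed on a flat grey-painted strip 80 x 400 mm, 6 mm thick, that lies on the desk. Origin: centre of the pad's underside (its top is 3 mm higher, 9 mm above the desk); y runs along the row, x across it
- pad_b: round black rubber pad, 60 mm diameter, 3 mm thick, next after pad a in the straight row of four equal pads a, b, c, d spaced 78 mm, fixed on a flat grey-painted strip 80 x 400 mm, 6 mm thick, that lies on the desk. Origin: centre of the pad's underside (its top is 3 mm higher, 9 mm above the desk); y runs along the row, x across it
- pad_c: round black rubber pad, 60 mm diameter, 3 mm thick, next after pad b in the straight row of four equal pads a, b, c, d spaced 78 mm, fixed on a flat grey-painted strip 80 x 400 mm, 6 mm thick, that lies on the desk. Origin: centre of the pad's underside (its top is 3 mm higher, 9 mm above the desk); y runs along the row, x across it
- pad_d: round black rubber pad, 60 mm diameter, 3 mm thick, the end pad at the other end, after pad c in the straight row of four equal pads a, b, c, d spaced 78 mm, fixed on a flat grey-painted strip 80 x 400 mm, 6 mm thick, that lies on the desk. Origin: centre of the pad's underside (its top is 3 mm higher, 9 mm above the desk); y runs along the row, x across it
- end_stop: end stop: dark steel block, 64 mm across the strip, 18 mm along it, 30 mm high, with a round brass disc on top, fixed on one end of the strip, its centre 67 mm beyond the nearest pad's centre; sometimes at pad a's end, sometimes at pad d's. The other end has only a 3 mm low aluminium cap. Origin: centre of its underside
- dish: bystander: round steel dish of small screws, 69 mm wide, 18 mm high, loose right of the strip; origin under its centre
- spare_housing: bystander: flat rectangular lens housing, silver top face and black sides, with a round opening, 63 x 91 x 22 mm, loose left of the strip; origin at its underside
- gauge: bystander: rod-shaped plug gauge, 113 x 18 x 18 mm, lying loose right of the barrels; origin under its centre, x along it
Mind the look-alikes: they are no part of the job. What is shaped like the part that bears barrel_l_mid but purple is not meant.

How it is judged:
By the outcome, as a careful person would: the job done as asked, in the order asked, and still so for the second after the job is handed in, with the robot touching nothing.
It also fails if it takes over 96 s, if anything falls off the work surface, if the arm or the gripper's body presses on something with over 40 N, if the wrist force passes 120 N, or if a joint passes its speed limit or range.

## Working session

There is one attempt and no reset: what is moved stays moved. The work goes in short steps, Python scripts to look and compute and a tool call to move; the robot and the scene stay as the last step left them, time stands still between calls to the robot, and variables do not carry over. Pictures are saved under pics/ and viewed, at most 14 in all, crops included, and the job is handed in when it is done.

Besides the shell and the picture viewer there is one more tool, called after "Call:" as a command line: name --pt "numbers of a row" for each row, then --argument value for the rest. step_arm: Moves the arm, as the interface text tells. Its arguments: {"type":"object","properties":{"rows":{"type":"array"},"grip_force":{"type":"number"}},"required":["rows"]}

```bash
mkdir -p pics; ls
python3 - <<'E'
from cell import ctrl
import cv2
for n in("top","side"):
    im=ctrl.grab_frame(n); cv2.imwrite(f"pics/{n}0.png",im[:,:,::-1]); print(n,ctrl.camera_model(n))
print(ctrl.get_obs())
E
```

```text
pics
top {'fov_y': 47.80692354602003, 'cx': 323.4145464541657, 'cy': 242.48989406732306, 'origin': array([0.29532421, 0.01818776, 1.43032758]), 'attitude': array([ 0.71259445, -0.6977141 ,  0.05065953, -0.05327094])}
side {'fov_y': 52.94314981165026, 'cx': 319.9998538336923, 'cy': 237.36199669180158, 'origin': array([ 0.14867292, -0.71977136,  0.6595716 ]), 'attitude': array([ 0.87069127, -0.20021146,  0.10204634, -0.43749128])}
{'t': 0.1, 'joint_pos': array([-1.33978898,  0.62924211,  0.03843548,  1.51828344, -0.02699204,
        0.9962957 , -0.02001685]), 'joint_velocities': array([ 0.0008311 , -0.00265489,  0.00078411, -0.00298908,  0.00049286,
        0.00015128, -0.00064342]), 'joint_torque': array([ 3.18419094e-03, -5.50779855e+01,  1.14793181e+00, -1.87112331e+01,
       -5.20417385e-02,  1.91140431e-02,  4.38618554e-05]), 'tcp_pos': array([0.1898999 , 0.62102262, 0.21564843]), 'tool_rot': array([ 1.47862139e-01,  9.89007612e-01, -8.47366047e-04, -1.17472667e-04]), 'wrist_force': array([-1.50838467,  0.34776987,  0.19799529]), 'ft_torque': array([-0.03519258, -0.00145155, -0.01186116]), 'finger_force': 0.0, 'gripper_width': 1.0012040431768068}
```

View pics/top0.png

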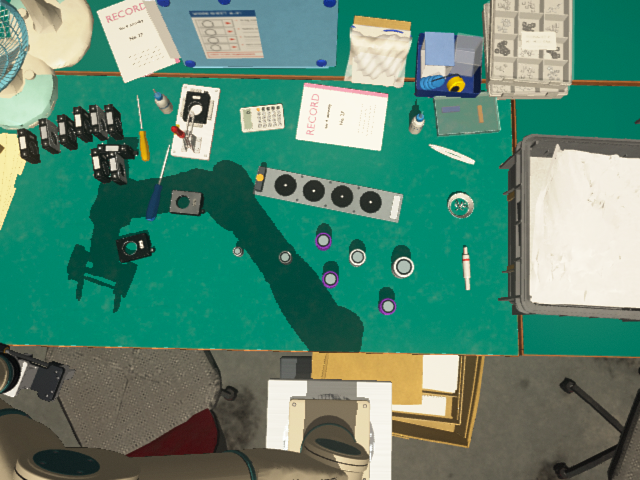

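View pics/side0.png

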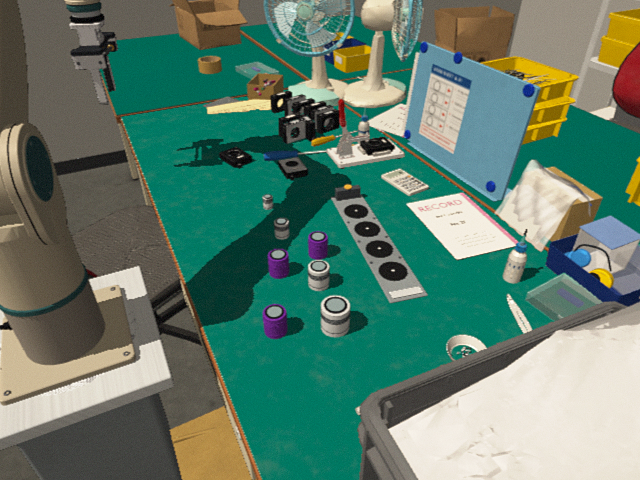

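The top view shows silver barrels at about (237,251), (285,257), (357,257) and (403,267). The purple look-alikes are at (323,240), (331,279) and (387,306). The end stop is at the left end of the strip (261,178), and the pads run to (371,202).

```bash
cat > h.py <<'E'
import numpy as np, cv2
from cell import ctrl
from scipy.spatial.transform import Rotation as R
def ray(cam,px):
    m=ctrl.camera_model(cam); f=240/np.tan(np.radians(m["fov_y"])/2)
    d=R.from_quat(m["attitude"]).apply([(px[0]-m["cx"])/f,(px[1]-m["cy"])/f,1]); return np.array(m["origin"]),d
def at(cam,px,z):
    o,d=ray(cam,px); return o+d*(z-o[2])/d[2]
def proj(cam,p):
    m=ctrl.camera_model(cam); f=240/np.tan(np.radians(m["fov_y"])/2)
    c=R.from_quat(m["attitude"]).inv().apply(np.asarray(p)-m["origin"]); return np.array([m["cx"]+f*c[0]/c[2],m["cy"]+f*c[1]/c[2]])
E
python3 - <<'E'
from h import *
np.set_printoptions(precision=4,suppress=True)
for cam in("top","side"):
  ctrl.grab_frame(cam)
  for n,z in [("barrel_xl_mid",.029),("barrel_l_mid",.025),("barrel_m_mid",.021),("barrel_s_mid",.017),("pad_a",.006),("pad_b",.006),("pad_c",.006),("pad_d",.006),("end_stop",.006),("dish",0),("spare_housing",0),("gauge",0)]:
    for r in ctrl.place_of(cam,n)[:4]:
      if r["score"]>.3: print(cam,n,round(r["score"],2),np.round(r["at"],1),at(cam,r["at"],z)[:2])
im=ctrl.grab_frame("top")[220:320,220:420,::-1]
cv2.imwrite("pics/crop.png",cv2.resize(im,(800,400),interpolation=cv2.INTER_CUBIC))
E
```

```text
top barrel_xl_mid 0.8 [398.8 265.8] [ 0.4458 -0.1716]
top barrel_l_mid 0.75 [319.4 238.4] [0.5141 0.0364]
top barrel_l_mid 0.74 [328.5 279.1] [0.4077 0.0104]
top barrel_l_mid 0.73 [355.2 259.1] [ 0.4614 -0.0583]
top barrel_l_mid 0.52 [382.9 305.5] [ 0.3425 -0.1312]
top barrel_m_mid 0.62 [284.6 254.8] [0.4693 0.1267]
top barrel_s_mid 0.63 [240.4 252.7] [0.473  0.2435]
top pad_a 0.95 [285.1 184.4] [0.6628 0.1326]
top pad_a 0.71 [342.8 198.9] [ 0.626  -0.0239]
top pad_a 0.69 [315.  194.3] [0.6371 0.0512]
top pad_b 0.95 [285.1 184.4] [0.6628 0.1326]
top pad_b 0.71 [342.8 198.9] [ 0.626  -0.0239]
top pad_b 0.69 [315.  194.3] [0.6371 0.0512]
top pad_c 0.95 [285.1 184.4] [0.6628 0.1326]
top pad_c 0.71 [342.8 198.9] [ 0.626  -0.0239]
top pad_c 0.69 [315.  194.3] [0.6371 0.0512]
top pad_d 0.95 [285.1 184.4] [0.6628 0.1326]
top pad_d 0.71 [342.8 198.9] [ 0.626  -0.0239]
top pad_d 0.69 [315.  194.3] [0.6371 0.0512]
top end_stop 0.64 [262.  180.3] [0.6729 0.1955]
top dish 0.62 [459.1 207.8] [ 0.6093 -0.3378]
top spare_housing 0.74 [187.5 203. ] [0.6073 0.3951]
top gauge 0.69 [464.9 267. ] [ 0.44
[... 399 characters left out ...]
[369.7 228.5] [0.655  0.0511]
side pad_a 0.55 [390.9 270.8] [ 0.6172 -0.0987]
side pad_b 0.73 [379.4 247.5] [ 0.6373 -0.0206]
side pad_b 0.62 [369.7 228.5] [0.655  0.0511]
side pad_b 0.55 [390.9 270.8] [ 0.6172 -0.0987]
side pad_c 0.73 [379.4 247.5] [ 0.6373 -0.0206]
side pad_c 0.62 [369.7 228.5] [0.655  0.0511]
side pad_c 0.55 [390.9 270.8] [ 0.6172 -0.0987]
side pad_d 0.73 [379.4 247.5] [ 0.6373 -0.0206]
side pad_d 0.62 [369.7 228.5] [0.655  0.0511]
side pad_d 0.55 [390.9 270.8] [ 0.6172 -0.0987]
side end_stop 0.74 [345.8 197. ] [0.6709 0.1976]
side dish 0.84 [467.1 355.7] [ 0.6176 -0.3408]
side dish 0.46 [377.3 248.5] [ 0.6356 -0.0153]
side spare_housing 0.86 [293.1 170.9] [0.6082 0.3928]
```

View pics/crop.png

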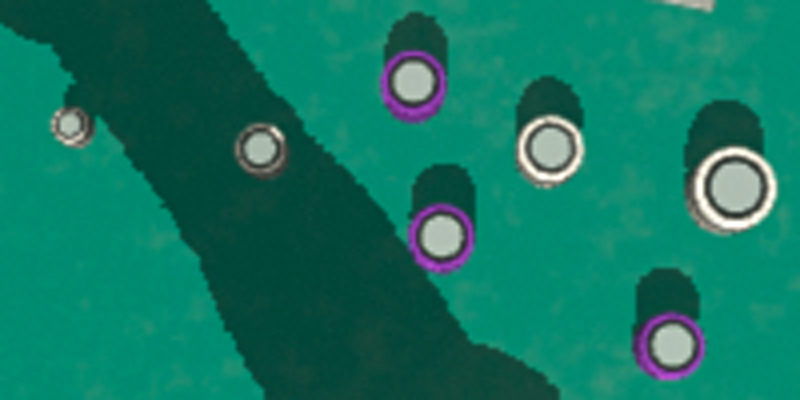

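The crop shows four silver rims: s (70,124), m (260,149), l (550,148) and xl (735,188). Three purple ones lie between them. The l-size candidates in full-frame pixels are silver (357,257) and purple (323,240), (331,279) and (387,306). The silver one fits, since it is plain aluminium. Next I'll refine the tops and pads.

Run:
```python
from h import *
np.set_printoptions(precision=4,suppress=True)
im=ctrl.grab_frame("top")
for n,(x,y),h in [("xl",(735,188),.058),("l",(550,148),.05),("m",(260,149),.042),("s",(70,124),.034)]:
    print(n,at("top",((x+.5)/4+219.5,(y+.5)/4+219.5),h)[:2])
v=im.max(2); roi=np.zeros_like(v); roi[165:220,270:390]=(v[165:220,270:390]<50)
k,l,st,c=cv2.connectedComponentsWithStats(roi)
P=[]
for i in range(1,k):
    if st[i,4]>150:
        p=at("top",c[i],.009)[:2]; print(c[i],st[i,4],p); P.append(p)
P=np.array(sorted(P,key=lambda p:-p[1])); print(np.linalg.norm(np.diff(P,axis=0),axis=1))
for s in ("side",):
    im=ctrl.grab_frame(s); v=im.max(2); roi=np.zeros_like(v); roi[200:285,335:415]=(v[200:285,335:415]<50)
    k,l,st,c=cv2.connectedComponentsWithStats(roi)
    for i in range(1,k):
        if st[i,4]>150: print(s,c[i],st[i,4],at(s,c[i],.009)[:2])
o=ctrl.get_obs(); print(R.from_quat(o["tool_rot"]).as_matrix())
```

```text
xl [ 0.4408 -0.1793]
l [ 0.4649 -0.0618]
m [0.4613 0.1249]
s [0.4761 0.2496]
[285.0492 184.7377] 305 [0.6611 0.1325]
[313.2885 190.4951] 305 [0.6468 0.056 ]
[341.589  196.1424] 309 [ 0.6328 -0.0205]
[370.1405 201.6699] 306 [ 0.6192 -0.0973]
[0.0778 0.0777 0.078 ]
side [355.7074 210.9083] 229 [0.6597 0.1263]
side [366.7048 228.679 ] 271 [0.646 0.05 ]
side [378.9414 248.5895] 324 [ 0.6321 -0.0267]
side [392.5117 270.6987] 385 [ 0.6182 -0.1027]
[[-0.9563  0.2925 -0.    ]
 [ 0.2925  0.9563  0.0001]
 [ 0.0001  0.     -1.    ]]
```

Call:
step_arm --pt "0.03 -0.035 0 -0.13 1" --pt "0.06 -0.07 0 -0.26 1" --pt "0.09 -0.105 0 -0.39 1" --pt "0.12 -0.14 0 -0.52 1" --pt "0.15 -0.175 0 -0.65 1" --pt "0.18 -0.21 0 -0.78 1" --pt "0.2 -0.245 0 -0.91 1" --pt "0.225 -0.28 -0.02 -1.04 1" --pt "0.25 -0.315 -0.04 -1.17 1" --pt "0.27 -0.345 -0.06 -1.3 1" --pt "0.286 -0.371 -0.08 -1.4 1" --pt "0.286 -0.371 -0.096 -1.454 1" --grip_force 20

```text
t: 2.75
tcp_pos: [0.479, 0.2454, 0.12]
tool_rot: [0.771, 0.637, 0.0, 0.002]
wrist_force: [0.9, 0.2, -0.0]
gripper_width: 0.995
finger_force: 0.0
```

Call:
step_arm --pt "0 0 0 0 1" --pt "0 0 0 0 1" --pt "0 0 0 0 1"

```text
t: 3.05
tcp_pos: [0.4762, 0.2519, 0.1213]
tool_rot: [0.767, 0.642, 0.001, -0.0]
wrist_force: [-0.1, -0.1, -0.2]
gripper_width: 1.002
finger_force: 0.0
```

```bash
cat > look.py <<'E'
import sys
from h import *
np.set_printoptions(precision=4,suppress=True)
tag=sys.argv[1]; o=ctrl.get_obs(); m=R.from_quat(o["tool_rot"]).as_matrix()
print(o["t"],o["tcp_pos"],"ang",np.degrees(np.arctan2(m[1,1],m[0,1])),"j",o["joint_pos"],o["gripper_width"],o["wrist_force"])
out=[]
for n in("top","side"):
    im=ctrl.grab_frame(n); p=proj(n,o["tcp_pos"]); print(n,p)
    im=cv2.copyMakeBorder(im[:,:,::-1],100,100,100,100,cv2.BORDER_CONSTANT)
    x,y=int(p[0])+100,int(p[1])+100
    out.append(cv2.resize(im[y-60:y+60,x-50:x+50],(400,480),interpolation=cv2.INTER_CUBIC)); print("crop origin",x-150,y-160)
cv2.imwrite(f"pics/{tag}.png",np.hstack(out))
E
python3 look.py a
```

```text
3.05 [0.4762 0.2519 0.1213] ang -10.155077472317876 j [-0.7837  0.6314  0.3747  1.9299 -0.3686  0.6455 -0.3546] 1.0017904162352218 [-0.0618 -0.1106 -0.1636]
top [230.4612 245.8377]
crop origin 180 185
side [263.8717 163.3032]
crop origin 213 103
```

View pics/a.png

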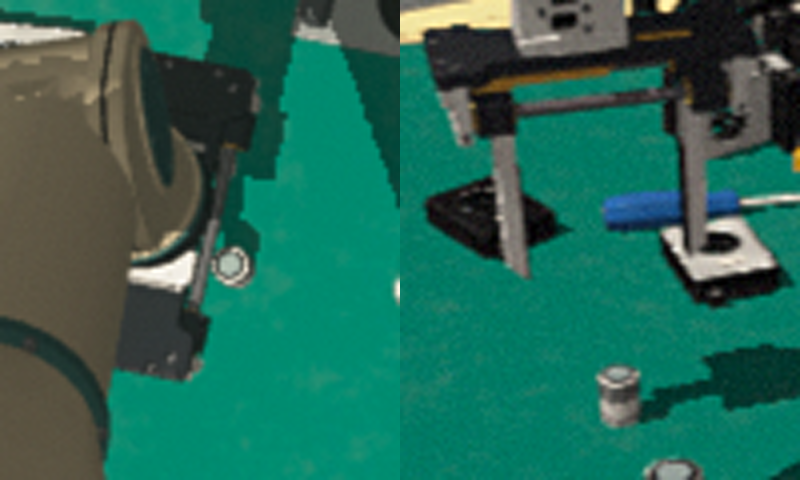

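Run:
```python
from h import *
np.set_printoptions(precision=4,suppress=True)
print("tip mid pred",proj("side",[.4762,.2519,.1103]))
a=np.radians(-10.2)
for s in(-1,1): print(proj("side",np.array([.4762,.2519,.1103])+s*.047*np.array([np.cos(a),np.sin(a),0])))
print(at("side",(267.9,196.4),.034))
for n,h in [("barrel_s_mid",.017),("barrel_m_mid",.021),("barrel_l_mid",.025),("barrel_xl_mid",.029)]:
  for c in("top","side"):
    for r in ctrl.masks_of(c,n)[:4]:
      x,y,w,hh=r["extent"]; print(n,c,round(r["score"],2),r["extent"],at(c,(x+w/2-.5,y+hh/2-.5),h)[:2])
```

```text
tip mid pred [264.1789 167.4654]
[244.4365 170.0298]
[283.568 164.947]
[0.4775 0.2438 0.034 ]
barrel_s_mid side 0.68 [264.0, 190.8, 9.2, 18.2] [0.4818 0.2565]
barrel_m_mid top 0.28 [347.1, 250.3, 21.4, 17.7] [ 0.4632 -0.064 ]
barrel_m_mid side 0.55 [273.6, 215.9, 16.4, 26.6] [0.4617 0.1202]
barrel_l_mid top 0.78 [376.4, 296.7, 21.3, 18.3] [ 0.3431 -0.1406]
barrel_l_mid top 0.72 [302.4, 183.1, 23.3, 20.0] [0.6371 0.0547]
barrel_l_mid top 0.63 [322.2, 271.9, 15.6, 16.3] [0.4066 0.0077]
barrel_l_mid top 0.6 [345.3, 250.2, 17.2, 17.9] [ 0.4625 -0.0536]
barrel_l_mid side 0.93 [264.0, 303.9, 24.3, 36.8] [ 0.3421 -0.1455]
barrel_l_mid side 0.91 [269.0, 249.0, 21.6, 29.1] [0.4098 0.0041]
barrel_l_mid side 0.76 [305.8, 259.2, 26.3, 33.8] [ 0.4654 -0.0663]
barrel_l_mid side 0.64 [308.4, 231.9, 16.2, 25.0] [0.5059 0.0298]
barrel_xl_mid top 0.77 [390.0, 255.6, 24.9, 23.8] [ 0.4428 -0.1798]
barrel_xl_mid side 0.61 [319.5, 295.3, 30.8, 43.9] [ 0.4404 -0.1836]
```

The side view puts the s barrel at crop (620,375), below the open jaws. The side camera has a bias of about 5 mm, so I trust the top view, which gives s at about (.475,.249). Descending.

Call:
step_arm --pt "-0.001 -0.002 -0.02 0 1" --pt "-0.001 -0.002 -0.04 0 1" --pt "-0.001 -0.002 -0.06 0 1" --pt "-0.001 -0.002 -0.08 0 1" --pt "-0.001 -0.002 -0.095 0 1" --pt "-0.001 -0.002 -0.104 0 1" --pt "-0.001 -0.002 -0.104 0 1" --pt "-0.001 -0.002 -0.104 0 1"

```text
t: 4.35
tcp_pos: [0.4754, 0.2486, 0.0168]
tool_rot: [0.768, 0.641, 0.0, 0.0]
wrist_force: [0.1, 0.1, -0.0]
gripper_width: 1.001
finger_force: 0.0
```

```bash
python3 look.py b
```

```text
4.35 [0.4754 0.2486 0.0168] ang -10.32409065895227 j [-0.6991  0.7947  0.2545  1.984  -0.4585  0.4177 -0.2753] 1.0006357391706544 [ 0.097   0.0867 -0.0353]
top [238.5267 251.7433]
crop origin 188 191
side [266.856  201.5834]
crop origin 216 141
```

View pics/b.png

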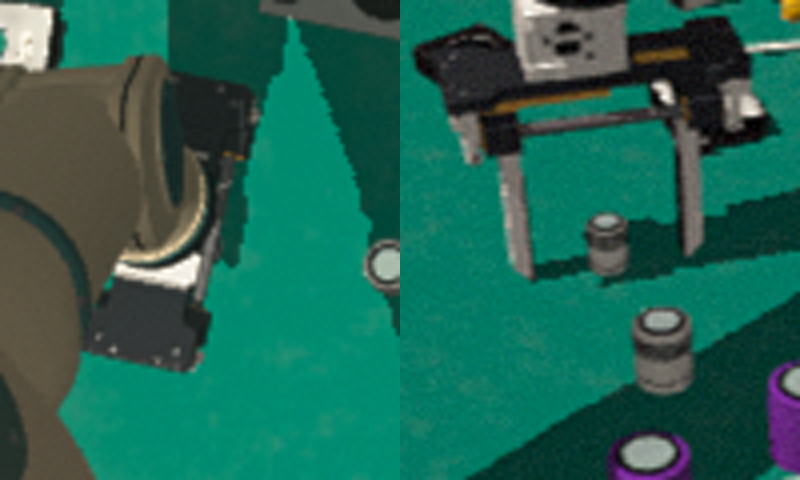

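The barrel at crop (608,245) sits centred between the fingertips at (527,277) and (692,253). Closing and lifting.

Call:
step_arm --pt "0 0 0 0 0.2" --pt "0 0 0 0 0.15" --pt "0 0 0 0 0.15" --pt "0 0 0 0 0.1" --pt "0 0 0 0 0.1" --pt "0 0 0 0 0.1" --pt "0 0 0 0 0.1" --pt "0 0 0 0 0.1"

```text
t: 5.25
tcp_pos: [0.4751, 0.2486, 0.0164]
tool_rot: [0.768, 0.641, 0.0, 0.0]
wrist_force: [0.0, -0.5, 0.1]
gripper_width: 0.357
finger_force: 0.0
```

Call:
step_arm --pt "0 0 0.015 0 0.1" --pt "0 0 0.04 0 0.1" --pt "0 0 0.07 0 0.1" --pt "0 0 0.1 0 0.1" --pt "0 0 0.1 0 0.1"

```text
t: 5.75
tcp_pos: [0.4775, 0.2496, 0.1198]
tool_rot: [0.768, 0.641, 0.003, 0.001]
wrist_force: [0.8, -0.8, -0.0]
gripper_width: 0.25
finger_force: 20.0
```

The fingers were slower than I expected, so the grasp may be high on the barrel. Checking.

```bash
python3 look.py c
```

```text
5.75 [0.4775 0.2496 0.1198] ang -10.324053515142511 j [-0.7814  0.6322  0.3775  1.9362 -0.3764  0.6348 -0.3454] 0.2497657285100655 [ 0.754  -0.7767 -0.0028]
top [231.556  245.4322]
crop origin 181 185
side [264.7731 164.191 ]
crop origin 214 104
```

View pics/c.png

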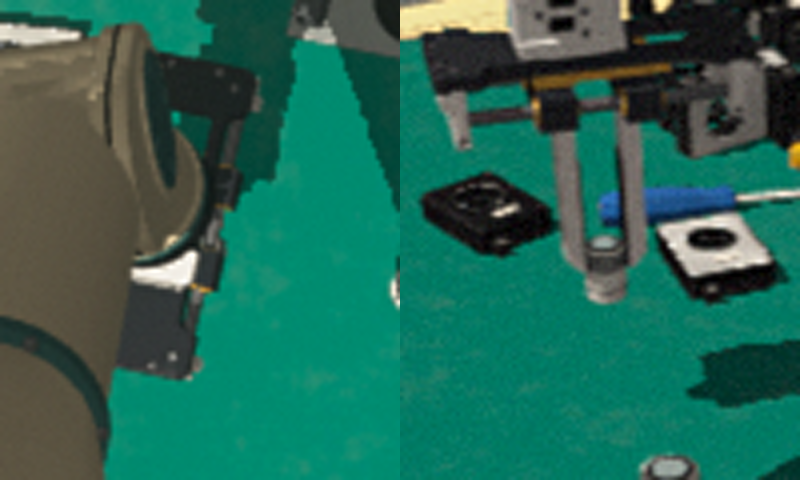

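Barrel s is held upright at crop (605,270), about 16 mm lower in the jaws than planned, so its foot is about 32 mm below the TCP. Carrying it to pad d.

Call:
step_arm --pt "0.006 -0.014 0 0 0.1" --pt "0.016 -0.04 0 0 0.1" --pt "0.029 -0.07 0 0 0.1" --pt "0.043 -0.105 0 0 0.1" --pt "0.058 -0.14 0 0 0.1" --pt "0.073 -0.175 0 0 0.1" --pt "0.087 -0.21 0 0 0.1" --pt "0.102 -0.245 0 0 0.1" --pt "0.117 -0.28 0 0 0.1" --pt "0.131 -0.315 0 0 0.1" --pt "0.14 -0.336 0 0 0.1" --pt "0.144 -0.346 0 0 0.1"

```text
t: 7.05
tcp_pos: [0.6183, -0.1022, 0.115]
tool_rot: [0.769, 0.639, -0.001, 0.0]
wrist_force: [0.7, -0.2, -0.3]
gripper_width: 0.249
finger_force: 20.0
```

Call:
step_arm --pt "0 0 -0.02 0 0.1" --pt "0 0 -0.04 0 0.1" --pt "0 0 -0.055 0 0.1" --pt "0 0 -0.065 0 0.1" --pt "0 0 -0.065 0 0.1" --pt "0 0 -0.065 0 0.1"

```text
t: 7.65
tcp_pos: [0.6192, -0.0973, 0.0516]
tool_rot: [0.768, 0.641, 0.0, 0.0]
wrist_force: [0.9, -0.6, -0.1]
gripper_width: 0.252
finger_force: 20.0
```

```bash
python3 look.py d
```

```text
7.65 [ 0.6192 -0.0973  0.0516] ang -10.29548179217057 j [-0.0578  0.8218  0.283   1.7174 -0.344   0.6514  0.2355] 0.25154732543563363 [ 0.8633 -0.5647 -0.0975]
top [371.5188 198.0446]
crop origin 321 138
side [393.4219 253.0004]
crop origin 343 193
```

View pics/d.png

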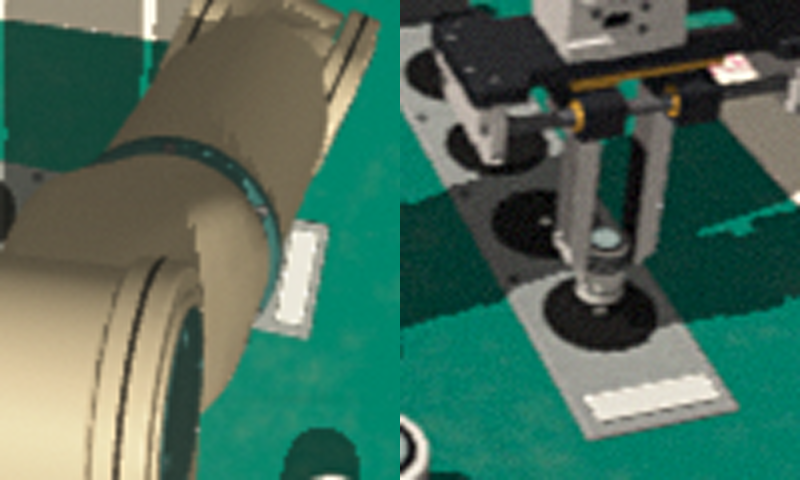

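The held barrel's foot at crop (600,296) is right above pad d's centre mark (600,311). Lowering gently.

Call:
step_arm --pt "0 0 -0.004 0 0.1" --pt "0 0 -0.007 0 0.1" --pt "0 0 -0.009 0 0.1" --pt "0 0 -0.009 0 0.1"

```text
t: 8.15
tcp_pos: [0.6188, -0.0973, 0.0422]
tool_rot: [0.768, 0.641, -0.0, -0.0]
wrist_force: [-0.0, -0.3, -0.4]
gripper_width: 0.25
finger_force: 20.0
```

Call:
step_arm --pt "0 0 -0.001 0 0.1" --pt "0 0 -0.001 0 0.1" --pt "0 0 -0.001 0 0.1"

```text
t: 8.45
tcp_pos: [0.6191, -0.0974, 0.0415]
tool_rot: [0.768, 0.641, 0.0, 0.0]
wrist_force: [0.0, 0.2, -0.2]
gripper_width: 0.248
finger_force: 20.0
```

Call:
step_arm --pt "0 0 -0.001 0 0.1" --pt "0 0 -0.001 0 0.1" --pt "0 0 -0.001 0 0.1"

```text
t: 8.75
tcp_pos: [0.6192, -0.0973, 0.0414]
tool_rot: [0.768, 0.641, 0.0, 0.0]
wrist_force: [-1.3, 1.1, 7.1]
gripper_width: 0.249
finger_force: 20.0
```

Call:
step_arm --pt "0 0 -0.001 0 0.1" --pt "0 0 -0.001 0 0.1" --pt "0 0 -0.001 0 0.1"

```text
t: 9.05
tcp_pos: [0.6192, -0.0973, 0.0412]
tool_rot: [0.768, 0.641, 0.0, -0.0]
wrist_force: [-2.7, 1.3, 13.6]
gripper_width: 0.248
finger_force: 20.0
```

Call:
step_arm --pt "0 0 0.002 0 0.4" --pt "0 0 0.002 0 0.6" --pt "0 0 0.002 0 0.7" --pt "0 0 0.002 0 0.8" --pt "0 0 0.002 0 0.8" --pt "0 0 0.002 0 0.8" --pt "0 0 0.002 0 0.8"

```text
t: 9.75
tcp_pos: [0.619, -0.0974, 0.0414]
tool_rot: [0.768, 0.641, -0.0, -0.0]
wrist_force: [-0.2, 0.1, 1.0]
gripper_width: 0.788
finger_force: 0.0
```

Call:
step_arm --pt "0 0 0.02 0 1" --pt "0 0 0.05 0 1" --pt "0 0 0.08 0 1" --pt "-0.015 0.022 0.08 0 1" --pt "-0.04 0.055 0.08 0 1" --pt "-0.065 0.09 0.08 0 1" --pt "-0.09 0.125 0.08 0 1" --pt "-0.115 0.16 0.08 0 1" --pt "-0.14 0.19 0.08 0 1" --pt "-0.158 0.223 0.08 0 1" --pt "-0.158 0.223 0.08 0 1" --pt "-0.158 0.223 0.08 0 1"

```text
t: 10.95
tcp_pos: [0.4611, 0.1263, 0.1217]
tool_rot: [0.767, 0.642, 0.0, 0.0]
wrist_force: [-1.1, -0.2, 0.3]
gripper_width: 0.999
finger_force: 0.0
```

```bash
python3 look.py e
python3 - <<'E'
from h import *
im=cv2.imread("pics/e.png"); t=ctrl.grab_frame("top")[150:250,220:420,::-1]; s=ctrl.grab_frame("side")[180:290,330:430,::-1]
cv2.imwrite("pics/e2.png",np.vstack([im[:, :],cv2.resize(s,(800,880))[300:420]]) if 0 else np.hstack([im[:,400:],cv2.resize(s,(436,480),interpolation=cv2.INTER_CUBIC)[:,:400]]))
cv2.imwrite("pics/e3.png",t)
E
```

```text
10.95 [0.4611 0.1263 0.1217] ang -10.18313464814791 j [-0.5672  0.5618  0.3505  2.0871 -0.3583  0.5486 -0.1358] 0.9992064550625989 [-1.068  -0.2339  0.2746]
top [281.627  253.0073]
crop origin 231 193
side [277.8804 189.3663]
crop origin 227 129
```

View pics/e2.png

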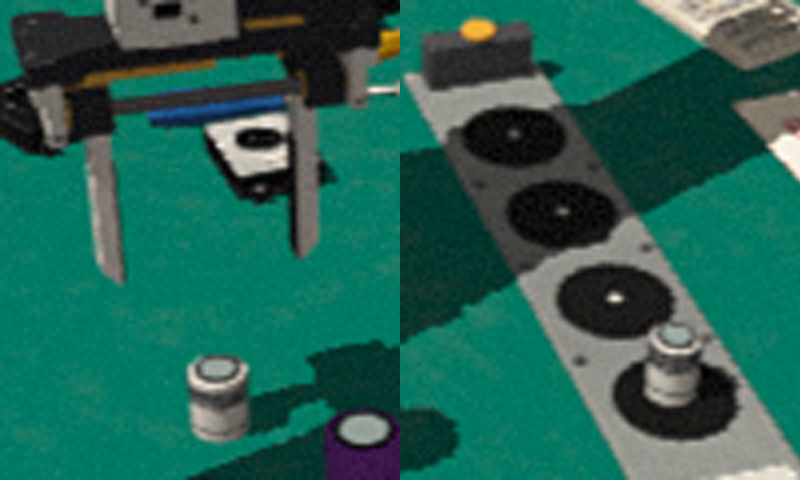

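Barrel s stands upright near the centre of pad d, at crop (673,365), and the jaws are above barrel m at crop (218,400). Descending on m.

Call:
step_arm --pt "0 0 -0.02 0 1" --pt "0 0 -0.04 0 1" --pt "0 0 -0.06 0 1" --pt "0 0 -0.08 0 1" --pt "0 0 -0.092 0 1" --pt "0 0 -0.1 0 1" --pt "0 0 -0.1 0 0.7" --pt "0 0 -0.1 0 0.5" --pt "0 0 -0.1 0 0.45"

```text
t: 12.05
tcp_pos: [0.4617, 0.1257, 0.0222]
tool_rot: [0.768, 0.641, 0.001, 0.0]
wrist_force: [0.4, -0.5, 0.2]
gripper_width: 0.783
finger_force: 0.0
```

```bash
python3 look.py f
python3 - <<'E'
from h import *
print(at("side",(393.4,257.1),.043),at("side",(392.5,270.7),.009))
E
```

```text
12.05 [0.4617 0.1257 0.0222] ang -10.315497563068599 j [-0.4583  0.7393  0.1991  2.1383 -0.4632  0.3027 -0.0456] 0.7832908832643017 [ 0.4342 -0.4585  0.1756]
top [284.87   257.6556]
crop origin 234 197
side [280.367  227.0402]
crop origin 230 167
[ 0.61848003 -0.0998418   0.043     ] [ 0.61816538 -0.10271735  0.009     ]
```

View pics/f.png

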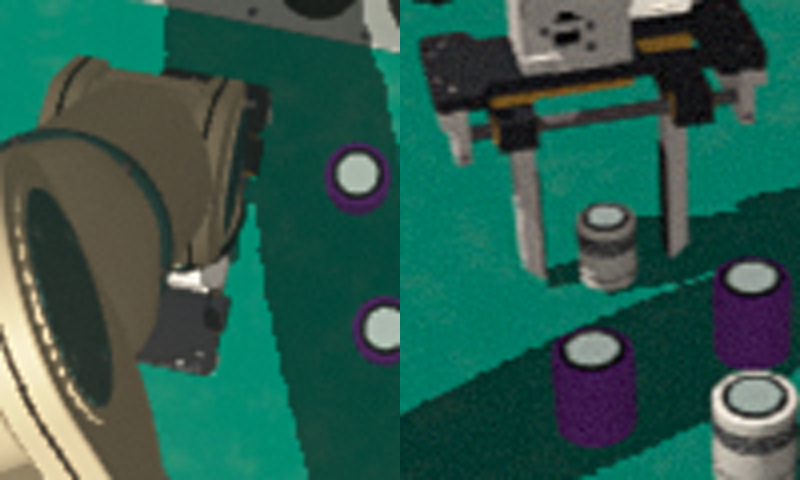

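Barrel m is centred between the tips at crop (607,245). Lowering 4 mm more, then closing with enough rows.

Call:
step_arm --pt "0 0 -0.004 0 0.4" --pt "0 0 -0.004 0 0.2" --pt "0 0 -0.004 0 0.2" --pt "0 0 -0.004 0 0.2" --pt "0 0 -0.004 0 0.2" --pt "0 0 -0.004 0 0.2" --pt "0 0 -0.004 0 0.2" --pt "0 0 -0.004 0 0.2" --pt "0 0 -0.004 0 0.2" --pt "0 0 -0.004 0 0.2" --pt "0 0 -0.004 0 0.2"

```text
t: 13.25
tcp_pos: [0.4611, 0.1256, 0.0175]
tool_rot: [0.768, 0.641, 0.0, 0.0]
wrist_force: [0.7, 0.7, -0.1]
gripper_width: 0.348
finger_force: 20.0
```

Call:
step_arm --pt "0 0 0.02 0 0.2" --pt "0 0 0.05 0 0.2" --pt "0 0 0.08 0 0.2" --pt "0.015 -0.013 0.08 0 0.2" --pt "0.04 -0.034 0.08 0 0.2" --pt "0.065 -0.055 0.08 0 0.2" --pt "0.09 -0.077 0.08 0 0.2" --pt "0.115 -0.098 0.08 0 0.2" --pt "0.14 -0.119 0.08 0 0.2" --pt "0.16 -0.136 0.08 0 0.2" --pt "0.172 -0.146 0.08 0 0.2" --pt "0.172 -0.146 0.07 0 0.2"

```text
t: 14.45
tcp_pos: [0.6353, -0.0231, 0.0881]
tool_rot: [0.769, 0.64, 0.001, 0.002]
wrist_force: [0.3, 0.2, -0.1]
gripper_width: 0.349
finger_force: 20.0
```

Call:
step_arm --pt "0 0 -0.02 0 0.2" --pt "0 0 -0.04 0 0.2" --pt "0 0 -0.05 0 0.2" --pt "0 0 -0.057 0 0.2" --pt "0 0 -0.057 0 0.2" --pt "0 0 -0.057 0 0.2"

```text
t: 15.05
tcp_pos: [0.6333, -0.0203, 0.0309]
tool_rot: [0.768, 0.641, 0.0, 0.0]
wrist_force: [-0.4, 0.5, -0.4]
gripper_width: 0.343
finger_force: 20.0
```

Call:
step_arm --pt "0 0 -0.002 0 0.2" --pt "0 0 -0.004 0 0.2" --pt "0 0 -0.004 0 0.2" --pt "0 0 -0.004 0 0.2"

```text
t: 15.45
tcp_pos: [0.6332, -0.0204, 0.0266]
tool_rot: [0.768, 0.641, 0.0, 0.0]
wrist_force: [0.4, 0.4, -0.8]
gripper_width: 0.348
finger_force: 20.0
```

Call:
step_arm --pt "0 0 -0.001 0 0.2" --pt "0 0 -0.001 0 0.2" --pt "0 0 -0.001 0 0.2"

```text
t: 15.75
tcp_pos: [0.6332, -0.0204, 0.0265]
tool_rot: [0.768, 0.641, 0.0, 0.0]
wrist_force: [-1.8, -0.0, 6.9]
gripper_width: 0.35
finger_force: 20.0
```

Call:
step_arm --pt "0 0 0 0 0.5" --pt "0 0 0 0 0.7" --pt "0 0 0 0 0.8" --pt "0 0 0 0 0.9" --pt "0 0 0 0 0.9" --pt "0 0 0 0 0.9" --pt "0 0 0 0 0.9"

```text
t: 16.45
tcp_pos: [0.6331, -0.0204, 0.0254]
tool_rot: [0.768, 0.641, -0.0, -0.0]
wrist_force: [1.0, 0.4, 0.8]
gripper_width: 0.888
finger_force: 0.0
```

Call:
step_arm --pt "0 0 0.025 0 1" --pt "0 0 0.06 0 1" --pt "0 0 0.09 0 1" --pt "-0.02 -0.005 0.09 0 1" --pt "-0.05 -0.012 0.09 0 1" --pt "-0.085 -0.021 0.09 0 1" --pt "-0.12 -0.03 0.09 0 1" --pt "-0.15 -0.037 0.09 0 1" --pt "-0.168 -0.041 0.09 0 1" --pt "-0.168 -0.041 0.09 0 1" --pt "-0.168 -0.041 0.09 0 1"

```text
t: 17.55
tcp_pos: [0.4663, -0.0614, 0.1158]
tool_rot: [0.768, 0.641, 0.001, 0.001]
wrist_force: [-0.7, -0.2, -0.2]
gripper_width: 1.004
finger_force: 0.0
```

```bash
python3 look.py g
python3 - <<'E'
from h import *
im=cv2.imread("pics/g.png"); s=ctrl.grab_frame("side")[180:290,330:430,::-1]
cv2.imwrite("pics/g2.png",np.hstack([im[:,400:],cv2.resize(s,(436,480),interpolation=cv2.INTER_CUBIC)[:,:400]]))
E
```

```text
17.55 [ 0.4663 -0.0614  0.1158] ang -10.321534772402513 j [-0.1419  0.5586  0.3084  2.1121 -0.3335  0.5145  0.2343] 1.0039535177994976 [-0.6997 -0.2191 -0.1508]
top [358.5552 252.8426]
crop origin 308 192
side [317.7762 237.6404]
crop origin 267 177
```

View pics/g2.png

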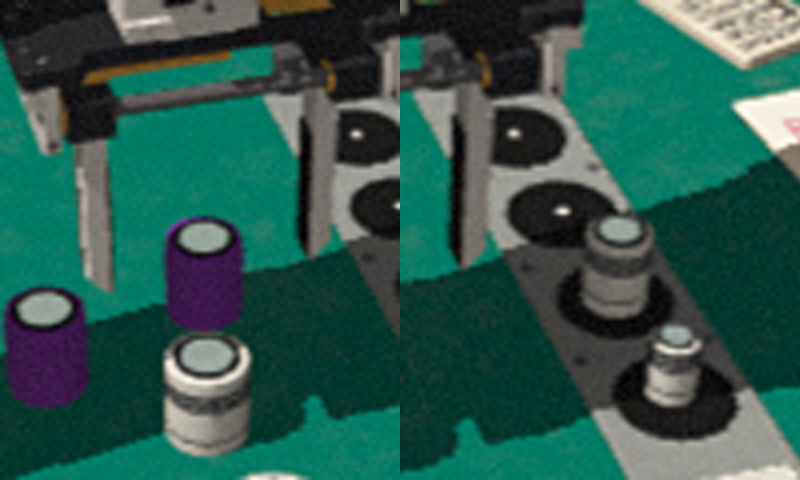

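Both m, at (618,265), and s, at (675,365), stand upright. The jaws are above the silver l barrel at crop (208,400), with the purple ones clear behind it. Descending.

Call:
step_arm --pt "-0.001 0 -0.02 0 1" --pt "-0.001 0 -0.04 0 1" --pt "-0.001 0 -0.06 0 1" --pt "-0.001 0 -0.08 0 1" --pt "-0.001 0 -0.094 0 1" --pt "-0.001 0 -0.094 0 0.7" --pt "-0.001 0 -0.094 0 0.7" --pt "-0.001 0 -0.094 0 0.7"

```text
t: 18.5
tcp_pos: [0.4649, -0.0614, 0.022]
tool_rot: [0.768, 0.641, 0.0, 0.001]
wrist_force: [-0.1, 0.2, 0.3]
gripper_width: 0.777
finger_force: 0.0
```

Call:
step_arm --pt "0 0 0 0 0.3" --pt "0 0 0 0 0.3" --pt "0 0 0 0 0.3" --pt "0 0 0 0 0.3" --pt "0 0 0 0 0.3" --pt "0 0 0 0 0.3" --pt "0 0 0 0 0.3" --pt "0 0 0 0 0.3" --pt "0 0 0 0 0.3"

```text
t: 19.4
tcp_pos: [0.4645, -0.0614, 0.0218]
tool_rot: [0.768, 0.641, 0.0, 0.0]
wrist_force: [0.5, -0.6, 4.6]
gripper_width: 0.441
finger_force: 20.0
```

Call:
step_arm --pt "0 0 0.02 0 0.3" --pt "0 0 0.05 0 0.3" --pt "0 0 0.085 0 0.3" --pt "0.015 0.01 0.085 0 0.3" --pt "0.04 0.026 0.085 0 0.3" --pt "0.065 0.042 0.085 0 0.3" --pt "0.09 0.058 0.085 0 0.3" --pt "0.115 0.074 0.085 0 0.3" --pt "0.14 0.09 0.085 0 0.3" --pt "0.165 0.106 0.085 0 0.3" --pt "0.182 0.117 0.085 0 0.3" --pt "0.182 0.117 0.085 0 0.3"

```text
t: 20.6
tcp_pos: [0.6474, 0.0583, 0.1053]
tool_rot: [0.767, 0.642, 0.0, -0.0]
wrist_force: [0.2, -0.3, -1.0]
gripper_width: 0.444
finger_force: 20.0
```

Call:
step_arm --pt "0 0 -0.02 0 0.3" --pt "0 0 -0.045 0 0.3" --pt "0 0 -0.065 0 0.3" --pt "0 0 -0.072 0 0.3" --pt "0 0 -0.074 0 0.3" --pt "0 0 -0.074 0 0.3" --pt "0 0 -0.074 0 0.3"

```text
t: 21.3
tcp_pos: [0.6467, 0.0554, 0.0336]
tool_rot: [0.768, 0.641, 0.001, 0.0]
wrist_force: [0.4, -0.4, -1.9]
gripper_width: 0.448
finger_force: 20.0
```

Call:
step_arm --pt "0 0 -0.001 0 0.3" --pt "0 0 -0.002 0 0.3" --pt "0 0 -0.002 0 0.3" --pt "0 0 -0.002 0 0.3"

```text
t: 21.7
tcp_pos: [0.6463, 0.0557, 0.0309]
tool_rot: [0.768, 0.641, 0.0, 0.0]
wrist_force: [-0.0, -0.8, 0.4]
gripper_width: 0.443
finger_force: 20.0
```

Call:
step_arm --pt "0 0 -0.001 0 0.3" --pt "0 0 -0.001 0 0.3" --pt "0 0 -0.001 0 0.3"

```text
t: 22.0
tcp_pos: [0.6464, 0.0557, 0.0308]
tool_rot: [0.768, 0.641, 0.0, 0.0]
wrist_force: [-2.4, 0.7, 8.4]
gripper_width: 0.443
finger_force: 20.0
```

Call:
step_arm --pt "0 0 0 0 0.6" --pt "0 0 0 0 0.8" --pt "0 0 0 0 0.95" --pt "0 0 0 0 0.95" --pt "0 0 0 0 0.95" --pt "0 0 0 0 0.95" --pt "0 0 0 0 0.95"

```text
t: 22.7
tcp_pos: [0.6461, 0.0556, 0.0294]
tool_rot: [0.768, 0.641, -0.0, -0.0]
wrist_force: [-0.7, 0.4, 0.3]
gripper_width: 0.949
finger_force: 0.0
```

Call:
step_arm --pt "0 0 0.025 0 1" --pt "0 0 0.06 0 1" --pt "0 0 0.1 0 1" --pt "-0.02 -0.023 0.1 0 1" --pt "-0.05 -0.057 0.1 0 1" --pt "-0.08 -0.091 0.1 0 1" --pt "-0.11 -0.126 0.1 0 1" --pt "-0.14 -0.16 0.1 0 1" --pt "-0.17 -0.195 0.1 0 1" --pt "-0.195 -0.224 0.1 0 1" --pt "-0.205 -0.235 0.1 0 1" --pt "-0.205 -0.235 0.1 0 1"

```text
t: 23.9
tcp_pos: [0.44, -0.181, 0.1298]
tool_rot: [0.769, 0.639, -0.0, 0.0]
wrist_force: [0.6, -0.5, 0.5]
gripper_width: 0.999
finger_force: 0.0
```

Call:
step_arm --pt "0 0 0 0 1" --pt "0 0 0 0 1"

```text
t: 24.1
tcp_pos: [0.4427, -0.1777, 0.1294]
tool_rot: [0.767, 0.642, 0.001, 0.0]
wrist_force: [0.1, 0.8, 0.6]
gripper_width: 1.001
finger_force: 0.0
```

```bash
python3 look.py i
python3 - <<'E'
from h import *
im=cv2.imread("pics/i.png"); s=ctrl.grab_frame("side")[180:290,330:430,::-1]
cv2.imwrite("pics/i2.png",np.hstack([im[:,400:],cv2.resize(s,(436,480),interpolation=cv2.INTER_CUBIC)[:,:400]]))
E
```

```text
24.1 [ 0.4427 -0.1777  0.1294] ang -10.13183202158948 j [ 0.0993  0.5429  0.3242  2.0829 -0.3162  0.5611  0.4727] 1.0006881065873443 [0.1231 0.7713 0.6465]
top [406.9938 262.789 ]
crop origin 356 202
side [335.2492 271.9792]
crop origin 285 211
```

View pics/i2.png

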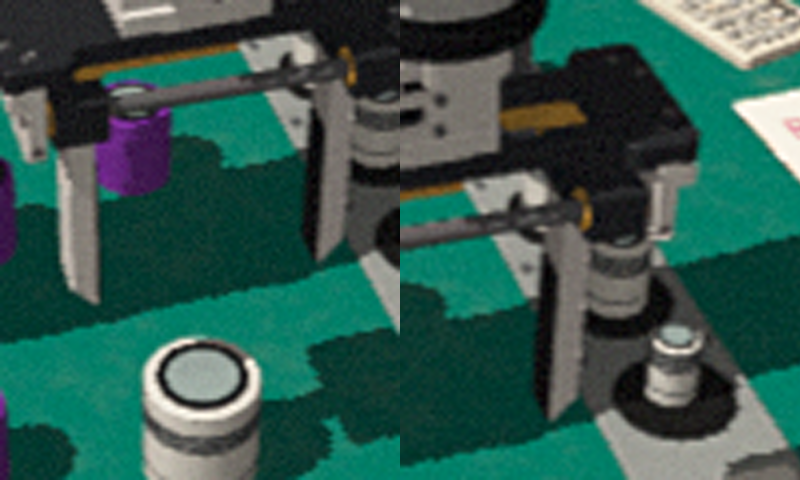

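The jaws straddle barrel xl at crop (203,400), while s and m still stand. Descending.

Call:
step_arm --pt "0 0 -0.02 0 1" --pt "0 0 -0.04 0 1" --pt "0 0 -0.06 0 1" --pt "0 0 -0.08 0 1" --pt "0 0 -0.095 0 1" --pt "0 0 -0.102 0 1" --pt "0 0 -0.102 0 1" --pt "0 0 -0.102 0 0.8"

```text
t: 25.05
tcp_pos: [0.4415, -0.1793, 0.0278]
tool_rot: [0.768, 0.641, 0.0, 0.0]
wrist_force: [-0.0, 0.4, -0.1]
gripper_width: 0.948
finger_force: 0.0
```

Call:
step_arm --pt "0 0 0 0 0.4" --pt "0 0 0 0 0.4" --pt "0 0 0 0 0.4" --pt "0 0 0 0 0.4" --pt "0 0 0 0 0.4" --pt "0 0 0 0 0.4" --pt "0 0 0 0 0.4" --pt "0 0 0 0 0.4" --pt "0 0 0 0 0.4"

```text
t: 25.95
tcp_pos: [0.4414, -0.1795, 0.0277]
tool_rot: [0.768, 0.641, 0.0, 0.0]
wrist_force: [1.3, -0.1, 4.9]
gripper_width: 0.549
finger_force: 20.0
```

Call:
step_arm --pt "0 0 0.02 0 0.4" --pt "0 0 0.05 0 0.4" --pt "0 0 0.085 0 0.4" --pt "0 0.005 0.1 0 0.4" --pt "0.014 0.02 0.1 0 0.4" --pt "0.035 0.05 0.1 0 0.4" --pt "0.056 0.08 0.1 0 0.4" --pt "0.077 0.11 0.1 0 0.4" --pt "0.098 0.14 0.1 0 0.4" --pt "0.12 0.17 0.1 0 0.4" --pt "0.141 0.2 0.1 0 0.4" --pt "0.162 0.23 0.1 0 0.4" --grip_force 28

```text
t: 27.15
tcp_pos: [0.6027, 0.052, 0.1265]
tool_rot: [0.768, 0.641, -0.001, -0.001]
wrist_force: [0.2, -0.3, -1.2]
gripper_width: 0.548
finger_force: 28.0
```

Call:
step_arm --pt "0.02 0.03 0 0 0.4" --pt "0.038 0.055 0 0 0.4" --pt "0.052 0.074 0 0 0.4" --pt "0.058 0.082 0 0 0.4" --pt "0.058 0.082 -0.02 0 0.4" --pt "0.058 0.082 -0.045 0 0.4" --pt "0.058 0.082 -0.065 0 0.4" --pt "0.058 0.082 -0.08 0 0.4" --pt "0.058 0.082 -0.086 0 0.4" --pt "0.058 0.082 -0.086 0 0.4" --pt "0.058 0.082 -0.086 0 0.4"

```text
t: 28.25
tcp_pos: [0.6617, 0.1323, 0.0422]
tool_rot: [0.768, 0.641, 0.0, 0.0]
wrist_force: [0.3, 0.3, -2.2]
gripper_width: 0.55
finger_force: 28.0
```

Call:
step_arm --pt "0 0 -0.002 0 0.4" --pt "0 0 -0.003 0 0.4" --pt "0 0 -0.003 0 0.4" --pt "0 0 -0.003 0 0.4"

```text
t: 28.65
tcp_pos: [0.6612, 0.1327, 0.0387]
tool_rot: [0.768, 0.641, 0.0, 0.0]
wrist_force: [-0.7, 0.2, -1.6]
gripper_width: 0.548
finger_force: 28.0
```

Contact is expected at about .0367.

Call:
step_arm --pt "0 0 -0.001 0 0.4" --pt "0 0 -0.002 0 0.4" --pt "0 0 -0.002 0 0.4" --pt "0 0 -0.002 0 0.4"

```text
t: 29.05
tcp_pos: [0.6612, 0.1327, 0.0368]
tool_rot: [0.768, 0.641, 0.0, 0.0]
wrist_force: [-0.4, 0.0, 2.2]
gripper_width: 0.55
finger_force: 28.0
```

Call:
step_arm --pt "0 0 -0.001 0 0.4" --pt "0 0 -0.001 0 0.4" --pt "0 0 -0.001 0 0.4"

```text
t: 29.35
tcp_pos: [0.6612, 0.1326, 0.0368]
tool_rot: [0.768, 0.641, 0.0, -0.0]
wrist_force: [-4.2, 0.1, 9.0]
gripper_width: 0.547
finger_force: 28.0
```

Seated. Opening, lifting, and moving clear.

Call:
step_arm --pt "0 0 0 0 0.7" --pt "0 0 0 0 0.9" --pt "0 0 0 0 1" --pt "0 0 0 0 1" --pt "0 0 0 0 1" --pt "0 0 0 0 1" --pt "0 0 0 0 1"

```text
t: 30.05
tcp_pos: [0.6611, 0.1326, 0.0354]
tool_rot: [0.768, 0.641, -0.0, 0.0]
wrist_force: [-1.0, -0.1, 0.3]
gripper_width: 0.996
finger_force: 0.0
```

Call:
step_arm --pt "0 0 0.025 0 1" --pt "0 0 0.06 0 1" --pt "0 0 0.1 0 1" --pt "0 0 0.12 0 1" --pt "-0.04 0.02 0.13 0 1" --pt "-0.08 0.05 0.13 0 1" --pt "-0.11 0.08 0.13 0 1" --pt "-0.14 0.11 0.13 0 1" --pt "-0.17 0.14 0.13 0 1" --pt "-0.19 0.17 0.13 0 1" --pt "-0.21 0.21 0.13 0 1" --pt "-0.23 0.25 0.13 0 1"

```text
t: 31.25
tcp_pos: [0.4302, 0.3838, 0.1658]
tool_rot: [0.768, 0.64, 0.0, -0.0]
wrist_force: [0.8, 0.4, 0.1]
gripper_width: 0.998
finger_force: 0.0
```

Run:
```python
from h import *
t=ctrl.grab_frame("top")[150:290,230:390,::-1]; s=ctrl.grab_frame("side")[180:290,330:430,::-1]
cv2.imwrite("pics/z.png",np.hstack([cv2.resize(t,(0,0),fx=2.5,fy=2.5,interpolation=cv2.INTER_CUBIC)[:350],cv2.resize(s,(400,440),interpolation=cv2.INTER_CUBIC)[:350]]))
cv2.imwrite("pics/z2.png",cv2.resize(ctrl.grab_frame("top")[155:225,250:400,::-1],(750,350),interpolation=cv2.INTER_CUBIC))
```

```text
(no output)
```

View pics/z2.png

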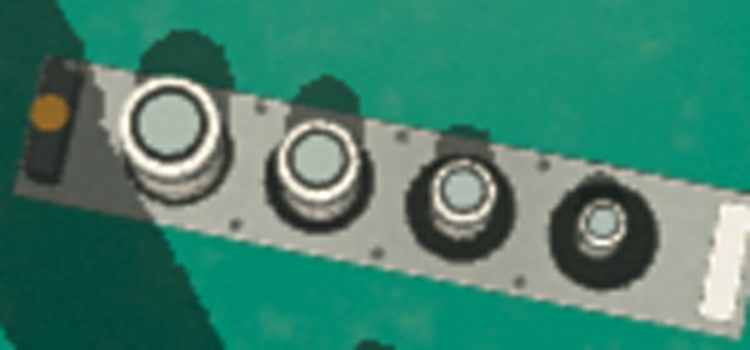

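View pics/z.png

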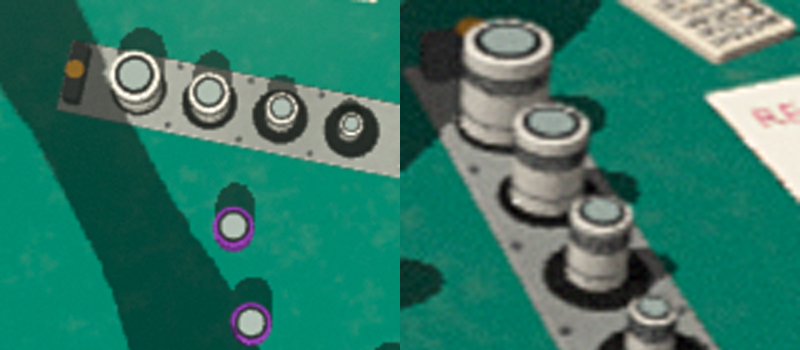

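Four barrels stand upright on the pads. I'll check the centring from the glass centres in the 5x top crop: (169,124), (317,158), (463,188) and (603,222).

Run:
```python
from h import *
np.set_printoptions(precision=4,suppress=True)
P=[[.6611,.1325],[.6468,.056],[.6328,-.0205],[.6192,-.0973]]
for (x,y),h,p in zip([(169,124),(317,158),(463,188),(603,222)],(.067,.059,.051,.043),P):
    print((at("top",((x+.5)/5+249.5,(y+.5)/5+154.5),h)[:2]-p)*1000,"mm off")
for n in("dish","spare_housing","gauge"): print(n,[at("top",r["at"],0)[:2] for r in ctrl.place_of("top",n)[:1]])
```

```text
[-0.8165  0.0353] mm off
[-0.9639 -0.3422] mm off
[ 0.5807 -0.2332] mm off
[-0.6018  2.6873] mm off
dish [array([ 0.6109, -0.3359])]
spare_housing [array([0.6115, 0.3953])]
gauge [array([ 0.4455, -0.3538])]
```

Three are within 1 mm. Barrel s is 2.7 mm off along the row. There is plenty of time, so I'll regrasp and shift it.

Call:
step_arm --pt "0.01 -0.025 0 0 1" --pt "0.027 -0.07 0 0 1" --pt "0.043 -0.11 0 0 1" --pt "0.059 -0.15 0 0 1" --pt "0.074 -0.19 0 0 1" --pt "0.09 -0.23 0 0 1" --pt "0.106 -0.27 0 0 1" --pt "0.121 -0.31 0 0 1" --pt "0.137 -0.35 0 0 1" --pt "0.153 -0.39 0 0 1" --pt "0.168 -0.43 0 0 1" --pt "0.184 -0.47 0 0 1" --grip_force 15

```text
t: 32.75
tcp_pos: [0.6148, -0.0916, 0.1657]
tool_rot: [0.769, 0.639, -0.0, 0.0]
wrist_force: [1.5, 0.3, 0.6]
gripper_width: 0.999
finger_force: 0.0
```

Call:
step_arm --pt "0.004 -0.01 0 0 1" --pt "0.004 -0.01 -0.02 0 1" --pt "0.004 -0.01 -0.05 0 1" --pt "0.004 -0.01 -0.07 0 1" --pt "0.004 -0.01 -0.07 0 1" --pt "0.004 -0.01 -0.07 0 0.7" --pt "0.004 -0.01 -0.07 0 0.6" --pt "0.004 -0.01 -0.07 0 0.6" --pt "0.004 -0.01 -0.07 0 0.6"

```text
t: 33.65
tcp_pos: [0.6197, -0.0975, 0.0965]
tool_rot: [0.768, 0.641, 0.001, 0.001]
wrist_force: [0.7, 1.0, -0.1]
gripper_width: 0.694
finger_force: 0.0
```

Call:
step_arm --pt "0 0 -0.02 0 0.6" --pt "0 0 -0.04 0 0.6" --pt "0 0 -0.058 0 0.6" --pt "0 0 -0.066 0 0.6" --pt "0 0 -0.066 0 0.6" --pt "0 0 -0.066 0 0.1" --pt "0 0 -0.066 0 0.1" --pt "0 0 -0.066 0 0.1" --pt "0 0 -0.066 0 0.1" --pt "0 0 -0.066 0 0.1" --pt "0 0 -0.066 0 0.1" --pt "0 0 -0.066 0 0.1"

```text
t: 34.85
tcp_pos: [0.6194, -0.0974, 0.03]
tool_rot: [0.768, 0.641, 0.0, 0.0]
wrist_force: [-1.1, -0.1, 4.3]
gripper_width: 0.25
finger_force: 15.0
```

Call:
step_arm --pt "0 0 0 0 0.1" --pt "0 0 0 0 0.1"

```text
t: 35.05
tcp_pos: [0.6194, -0.0974, 0.0299]
tool_rot: [0.768, 0.641, 0.0, 0.0]
wrist_force: [-1.5, 1.1, 4.9]
gripper_width: 0.251
finger_force: 15.0
```

Call:
step_arm --pt "0 0 0.003 0 0.1" --pt "0 0 0.005 0 0.1" --pt "0 -0.001 0.005 0 0.1" --pt "0 -0.0025 0.005 0 0.1" --pt "0 -0.0025 0.005 0 0.1" --pt "0 -0.0025 0.003 0 0.1" --pt "0 -0.0025 0.001 0 0.1" --pt "0 -0.0025 0 0 0.1" --pt "0 -0.0025 0 0 0.1" --pt "0 -0.0025 0 0 0.1"

```text
t: 36.05
tcp_pos: [0.619, -0.0999, 0.03]
tool_rot: [0.768, 0.641, 0.0, -0.0]
wrist_force: [-1.9, 1.0, 4.8]
gripper_width: 0.255
finger_force: 15.0
```

Call:
step_arm --pt "0 0 0 0 0.5" --pt "0 0 0 0 0.7" --pt "0 0 0 0 0.8" --pt "0 0 0 0 0.8" --pt "0 0 0 0 0.8" --pt "0 0 0 0 0.8" --pt "0 0 0 0 0.8"

```text
t: 36.75
tcp_pos: [0.6191, -0.0999, 0.0294]
tool_rot: [0.768, 0.641, -0.0, -0.0]
wrist_force: [0.7, -0.4, 0.1]
gripper_width: 0.788
finger_force: 0.0
```

Call:
step_arm --pt "0 0 0.025 0 0.8" --pt "0 0 0.06 0 0.8" --pt "0 0 0.1 0 0.8" --pt "0 0 0.135 0 0.8" --pt "-0.03 0 0.135 0 0.8" --pt "-0.07 0 0.135 0 0.8" --pt "-0.11 0 0.135 0 0.8" --pt "-0.13 -0.04 0.135 0 0.8" --pt "-0.14 -0.08 0.135 0 0.8" --pt "-0.15 -0.12 0.135 0 0.8" --pt "-0.15 -0.16 0.135 0 0.8" --pt "-0.15 -0.16 0.135 0 0.8"

```text
t: 37.95
tcp_pos: [0.4679, -0.267, 0.1653]
tool_rot: [0.771, 0.637, -0.001, 0.003]
wrist_force: [0.0, 0.2, 0.0]
gripper_width: 0.796
finger_force: 0.0
```

Run:
```python
from h import *
cv2.imwrite("pics/y2.png",cv2.resize(ctrl.grab_frame("top")[155:225,250:400,::-1],(750,350),interpolation=cv2.INTER_CUBIC))
```

```text
(no output)
```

View pics/y2.png

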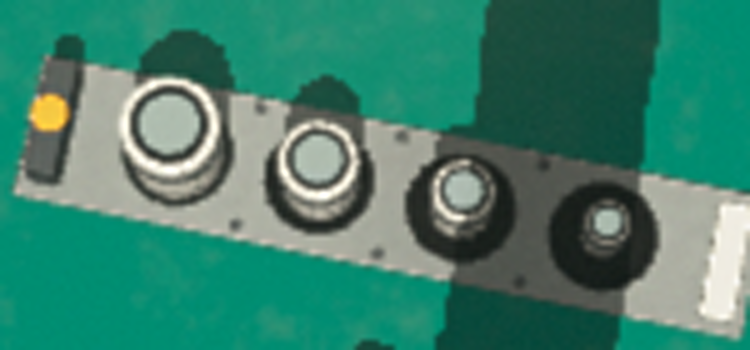

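All four barrels stand centred on their pads, with s now at (607,222), and the widest is beside the end stop. Let the arm settle, then hand in.

Call:
step_arm --pt "0 0 0 0 0.8" --pt "0 0 0 0 0.8" --pt "0 0 0 0 0.8" --pt "0 0 0 0 0.8"

```text
t: 38.4
tcp_pos: [0.4694, -0.2587, 0.1645]
tool_rot: [0.767, 0.641, 0.0, -0.0]
wrist_force: [-0.2, -0.5, -1.0]
gripper_width: 0.798
finger_force: 0.0
```

```bash
python3 -c "
from cell import ctrl
print(ctrl.sign_off())"
```

```text
the job is handed in; nothing more can be done
None
```

The job is handed in at about 38 s: all four barrels stand upright on their pads, widest beside the end stop to narrowest at the far end, each within about 1 mm of centre by the top camera, and I did not touch the dish, housing or gauge.

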